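Snap a filter slider into its bay and lock it with a pin

ROBOT

A 6-joint arm with a two-finger parallel gripper is mounted at the origin on the work surface. World frame = base frame: x ahead of the robot, y to its left, z up, the work surface at z = 0. Lengths are in mm, angles in rad, forces in N, time in s.
With the tool pointing down it reaches from about 275 to 825 mm from the base axis. Payload 4.9 kg.
Tool frame: the origin (TCP) lies at the very end of the fingers, on their centre line; the grasp point (between the pads) lies 19 mm behind it (bot.grip_depth is the distance from the TCP to the grasp point, in mm); z points along the fingers, y is the line along which they close (so a half turn about z gives the same grasp; the last joint's range is limited). The gripper opens to 85 mm and grips with 20 to 120 N. Pads are 22 mm wide; open, the fingers measure 114 mm over their backs; the gripper's body (76 mm by 85 mm) begins 54 mm behind the grasp point. The pads swing forward as they close: fully open they stand 13 mm farther back than shut.
Start: joints at [1.198, 0.326, -0.193, 1.052, 0, 1.437], TCP at [130.088, 534.411, 231.281] pointing down, gripper open.
Joint ranges: [-2.65, 2.65], [-0.97, 1.79], [-1.3, 1.35], [-1.93, 2.1], [-1.47, 1.37], [-3.14, 3.14]. Speed limits (rad/s): [2.57, 2.57, 3.14, 3.14, 3.14, 3.14].

INTERFACE

Orientations are given as a 3x3 rotation matrix whose columns are the frame's x, y, z axes.
In Python, from rig import bot gives the robot as it stands.
- The arm moves only by the tool jog_arm, never from a script. Its argument "targets" is a list that holds one entry, the list of rows, each a list of 6 numbers: the shift along the tool's x, y, z scaled (see below), then the turn, a rotation vector about the tool's x, y, z scaled (see below). In form: [[[x, y, z, wx, wy, wz], ...]]. A call has 1 to 20 rows; each row is the pose to reach, as a shift and turn from the pose commanded when the call began, along the tool's axes at that moment; what a row does not reach only later rows make up. The controller multiplies each number of a shift by 0.1 m and each number of a turn by 2 rad. A row lasts 1/10 s, in which the tool goes at most 50 mm and 8.59 degrees, less where a joint would pass 70% of its speed; a pose out of reach is approached as far as the arm can. A call with a number of a shift or a turn outside -1 to 1 is refused whole. A call with a gripper value outside its range is refused whole. "claw" is the gripper's target within -1 to 1 (fully open at 1, half-way at 0, shut at -1), set as the call begins (left out, the last holds). The fingers move at their own pace and stop on an object; "squeeze" is the grip in N (left out, the last holds). Time passes only in rows, so rows that repeat a pose let the fingers close. It gives the time, the measured TCP pose, the force, the opening and the grip force at its end, in the units of the state.
- bot.get_obs(): the state, without advancing time (a new reading comes with each control period).
- bot.capture(name): name is "side" or "top" or "wrist"; returns (picture, depth): 384x512x3 uint8, blue, green, red; 384x512 float32, mm along the optical axis (not along the pixel's ray), 0 where there is no reading.
- bot.camera_params(name): a dict with "fov_y" (degrees; the focal length in pixels is half the picture's height over the tangent of half this angle, whatever the lens; pixels are square), "cx", "cy" (the principal point, pixels), "R" (3x3) and "t" (3): a world point X has camera coordinates R X + t. Camera axes: x right, y down, z forward; pixel columns grow to the right and rows downward; lengths in mm; the calibration is good to about 2 mm. The wrist camera is an equidistant fisheye: a pixel r from the principal point sees the ray r / f radians off the axis. A picture is of the moment at which its call begins: read the wrist's pose just before it. camera_params takes no time and is no camera call; for the wrist camera it gives the pose at the moment of the call.
- bot.finish_job(): hands the job in; it is judged then, once.
Trained networks look in the newest picture that a camera, given by its name, has taken for a name from the list of things; names that differ only in an ending like _2 or _b are one class to them, and where a whole thing is asked for, a point or a joint stands for the part that bears it (a point fixed in the world has none). Each returns a list of dicts, best first, with "score" (0 to 1); they miss things now and then, are a little off and sometimes report something else, mostly with a low value. They report only what shows in the picture. A call takes as long as a camera call. They do not tell look-alikes from the thing itself.
- bot.recognise(label, camera): "centre" ([row, column] in pixels, amid what is visible of it).
The state is a dict: "time": time; "joints": joint angles; "joint_vel": joint speeds; "effort": joint torques, N m; "ee_pos": TCP position; "orientation": TCP orientation; "wrist_force": force on the tool from outside, world axes, zero at the start; "torque": the same for the moment, N m; "opening": opening from 0.0 (shut) to 1.0 (fully open); "grip_force": force on a finger pad.
Only numpy, scipy, OpenCV 4.12 (cv2) and the standard library are available. Lean on these libraries where they do the work, as an engineer would, in place of code of your own. Each camera call takes 0.05 s, during which the arm holds its last target. There are 200 camera calls.

TASK

Push the blue filter slider along its track, without lifting it off, until it is fully home in the filter bay and both brass spring clips have snapped in behind its wings. Then take the orange-headed pin from the rack and push it down through the fork and the slider's tongue until its head sits on the fork, and let go. Leave the white-headed pin, the screwdriver and the black lens ring where they are.

Things in the scene. Friction and masses are not known exactly. Their poses are not given: they have to be found in the camera images.
- filter_bay: Fixed bay: aluminium base 200 (its x, -105 to 95 mm) by 100 (y) by 12 mm; origin on the table, x along the track in the pushing direction, y left, z up. The slider lies on it between two black guides (inner faces y = +-23 mm, tops 20 mm above the table, x -105 to 50; 1 mm play each side). At the far end a black fork; its cheeks' near faces (x = 55) are the slider's end stop.
- slider_center (a point): Centre of the body of the loose blue filter slider (150 g; orange glass disc on top), half-way up, 21 mm above the table; x along the track. Body 70 by 44 by 18 mm. Wings 10 to 31 mm behind this point reach out to y = +-33 mm, 22 to 30 mm above the table, ends chamfered front and back. A tongue in front (24 wide, 9 thick) has a 12 mm hole 50 mm ahead of this point.
- slider_back (a point): Middle of the slider's flat back face, the face to push: 35 mm behind slider_center, 29 mm above the table. The face is 44 mm wide from 12 to 30 mm above the table; in its middle an upright tab, 30 wide, 8 thick, carries it up to 46 mm.
- slider_home (a point): Fixed point where slider_center is when the slider is fully home at the stop (bay x = 20, y = 0); then tongue and fork holes are in line. At the start the slider is 40 to 75 mm short of it, clear of the clips. From 20 to 9 mm short of home the clips spread and it needs a push of about 7 to 16 N; then it jumps on to the stop.
- fork_hole (a point): Centre of the mouth of the fork's vertical 10 mm hole (small chamfer), on the top face of the fork, 38 mm above the table (bay x = 70, y = 0). The hole goes through the fork's top plate (35 along x, 54 along y, 8 thick), the 18 mm gap that takes the tongue, and the base plate.
- clip_left (a joint): Brass spring clip on the bay's +y side: a bent leaf pivoted at bay x = 38, y = 30 mm, its round nose (10 mm across, 21 to 31 mm above the table) at x = -12 mm, 28.5 mm from the centre line. Radians: 0 at rest, about 0.09 when fully spread by a wing, about 0.02 when snapped behind it.
- clip_right (a joint): The same on the bay's -y side.
- lock_pin_knob (a point): Centre of the head of the loose orange-headed locking pin (50 g): head a cylinder 18 mm across and 28 mm high, upright; under it a steel shank 8 mm across and 32 mm long with a tapered foot. At the start it stands in the rack, head on the rack's top, this point 54 mm above the table; seated in the fork this point is 52 mm above the table.
- lock_pin_tip (a point): Lower end of that pin's shank, on its axis, 46 mm below the head's centre; z points up the pin. Seated, it is 6 mm above the table.
- spare_pin_knob (a point): Centre of the head of a like pin with a white head, standing in the other hole of the rack: leave it there.
- pin_rack: Fixed light-grey rack block 50 (x) by 110 (y) by 40 mm high, origin under its centre; two 10 mm holes at y = +30 and -30 mm hold the two pins, either way round. It stands left or right of the bay.
- power_meter: Fixed light-grey instrument box 90 by 130 by 35 mm, origin under its centre, on the other side of the bay; not part of the job.
- driver_grip (a point): Handle of a loose screwdriver, 160 mm long, lying on the table at the far right; leave alone.
- lens_center (a point): Centre of a loose black lens ring, 52 mm across, 14 mm high, lying on the table at the far left; leave alone.
Not all that is in view belongs to the job. What is shaped like the part that bears lock_pin_knob but turquoise is not meant. Of the things that look like the part that bears slider_center, the smaller one is meant.

How it is judged:
By the outcome, as a careful person would: the job done as asked, in the order asked, and still so for the second after the job is handed in, with the robot touching nothing.
It also fails if it takes over 61 s, if anything falls off the work surface, if the arm or the gripper's body presses on something with over 40 N, if the wrist force passes 120 N, or if a joint passes its speed limit or range.

## Working session

There is one attempt and no reset: what is moved stays moved. The work goes in short steps, Python scripts to look and compute and a tool call to move; the robot and the scene stay as the last step left them, time stands still between calls to the robot, and variables do not carry over. Pictures are saved under pics/ and viewed, at most 13 in all, crops included, and the job is handed in when it is done.

Besides the shell and the picture viewer there is one more tool, called after "Emit:" by a JSON object that holds its "method" and its "body". jog_arm: Moves the arm, as the interface text tells. Its arguments: {"type":"object","properties":{"targets":{"type":"array","items":{"type":"array","items":{"type":"array","items":{"type":"number","minimum":-1,"maximum":1}}}},"claw":{"type":"number"},"squeeze":{"type":"number"}},"required":["targets"]}

```bash
ls; mkdir -p pics; cat > h.py <<'E'
from rig import bot
import numpy as np, cv2
def pt(cam,D,rc,z=None):
    """world point from pixel; by depth, or by plane z"""
    p=bot.camera_params(cam); R=np.array(p['R']);t=np.array(p['t']).ravel()
    f=384/2/np.tan(np.radians(p['fov_y'])/2)
    r,c=rc
    v=np.array([(c-p['cx'])/f,(r-p['cy'])/f,1.])
    C=-R.T@t
    if z is None:
        w=D[max(0,int(r)-1):int(r)+2,max(0,int(c)-1):int(c)+2]; w=w[w>0]
        return R.T@(v*np.median(w)-t)
    d=R.T@v
    return C+d*(z-C[2])/d[2]
E
python3 - <<'E'
from h import *
np.set_printoptions(precision=1,suppress=True)
for cam in ['top','side']:
    I,D=bot.capture(cam); cv2.imwrite(f'pics/{cam}0.png',I); np.save(f'{cam}0.npy',D)
    p=bot.camera_params(cam);print(cam,p['fov_y'],-np.array(p['R']).T@np.array(p['t']).ravel())
    for l in ['filter_bay','slider_center','slider_back','fork_hole','lock_pin_knob','spare_pin_knob','pin_rack','clip_left','clip_right','power_meter']:
        if cam=='side' and l in('power_meter','filter_bay','pin_rack'):continue
        for d in bot.recognise(l,cam)[:3]: print(l,np.array(d['centre']),round(d['score'],2),pt(cam,D,d['centre']))
print(bot.get_obs()['time'])
E
```

```text
pics
top 56.50577563107292 [ 391.1   10.1 1025.5]
filter_bay [202.8 280.2] 0.87 [604.4 -67.1  13.6]
slider_center [216.3 275.8] 0.73 [561.9 -53.5  29.3]
slider_center [230.  217.6] 0.73 [520.5 109.5  26.6]
slider_back [228.7 213.1] 0.84 [523.9 122.3  26.4]
slider_back [219.4 275.9] 0.67 [552.8 -53.7  31.2]
fork_hole [201.5 271.7] 0.63 [605.1 -41.8  26.3]
lock_pin_knob [229.  137.1] 0.61 [514.1 322.7  66.1]
spare_pin_knob [217.  274.8] 0.47 [559.5 -50.5  31.4]
spare_pin_knob [228.5 156.5] 0.38 [516.4 270.4  66.3]
pin_rack [230.3 150.8] 0.57 [514.6 293.3  38.9]
power_meter [227.7 356.9] 0.55 [ 532.9 -279.    35.5]
power_meter [166.4 151.9] 0.44 [709.1 314.6   8.7]
side 53.84296591941777 [273.3 613.4 628.9]
slider_center [240.1 272.9] 0.88 [509.6 138.7  27.8]
slider_center [183.2 288.6] 0.87 [558.1 -39.2  32.7]
slider_back [181.3 292.4] 0.96 [552.8 -49.9  33. ]
slider_back [235.9 271.4] 0.6 [517.8 129.6  27.7]
fork_hole [187.9 277.2] 0.9 [576.5 -14.   29.3]
lock_pin_knob [338.9 198.9] 0.61 [505.5 403.2  59.8]
spare_pin_knob [167.7 285.4] 0.73 [ 609.2 -129.4    0.5]
spare_pin_knob [279.4 236.1] 0.5 [513.4 277.6  57.8]
clip_left [166.1 285.6] 0.7 [ 611.1 -134.5    1.9]
clip_left [185.1 269.8] 0.51 [598.8 -17.9  26.4]
0.95
```

```bash
python3 -c "
import cv2
for c in ['top','side']: cv2.imwrite(f'pics/{c}0b.png',cv2.resize(cv2.imread(f'pics/{c}0.png'),(800,600),interpolation=cv2.INTER_CUBIC))"
```

```text
(no output)
```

View pics/top0b.png

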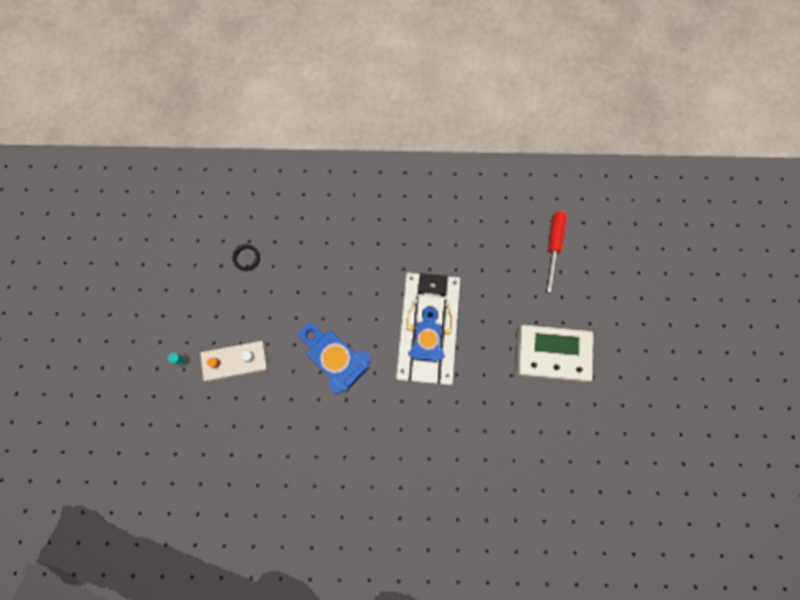

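View pics/side0b.png

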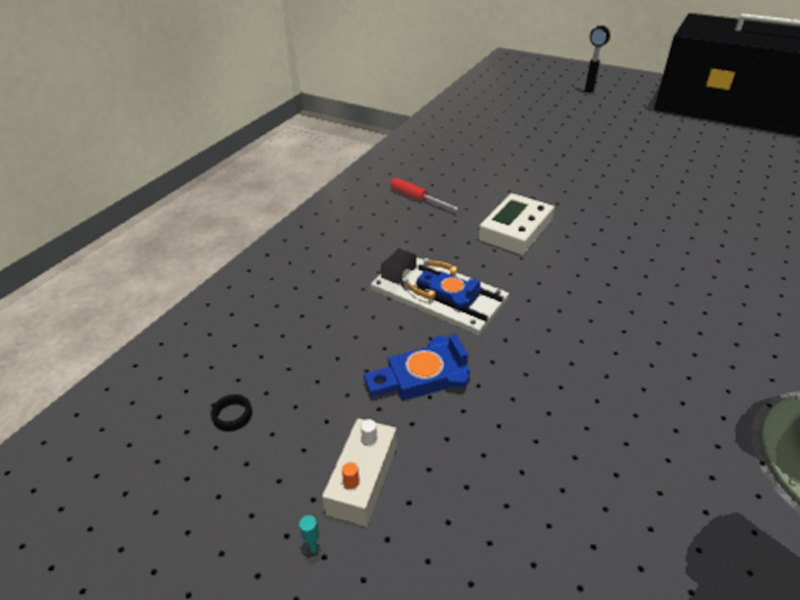

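Top picture (800×600 scale): the small slider in the bay is at (428,340), and the larger look-alike is loose at (335,360). The orange pin is at (213,362), white at (248,356) and turquoise at (174,358). The bay's fork is at (433,284). I choose the small slider in the bay and the orange pin in the rack. I'll do a close crop and a fit next.

```bash
cat >> h.py <<'E'
np.set_printoptions(precision=3,suppress=True)
def rz(yaw):  # tool pointing down, tool x along world heading yaw
    c,s=np.cos(yaw),np.sin(yaw); return np.array([[c,s,0],[s,-c,0],[0,0,-1.]])
def go(P,Rt,o=None):
    from scipy.spatial.transform import Rotation as Ro
    o=o or bot.get_obs(); R=np.array(o['orientation']); d=R.T@(np.array(P)-o['ee_pos'])
    w=Ro.from_matrix(R.T@Rt).as_rotvec(); return np.r_[d/100,w/2]
E
python3 - <<'E'
from h import *
o=bot.get_obs(); print(np.array(o['orientation']),o['ee_pos'],o['opening'],o['time'])
p=bot.camera_params('wrist');R=np.array(p['R']);C=-R.T@np.array(p['t']).ravel();Rt=np.array(o['orientation'])
print('cam in tool',Rt.T@(C-o['ee_pos']),'axes cols',Rt.T@R.T,p['fov_y'],p['cx'],p['cy'])
I=cv2.imread('pics/top0.png');D=np.load('top0.npy')
hsv=cv2.cvtColor(I,cv2.COLOR_BGR2HSV)
def comps(m,n,zz):
    k,l,s,c=cv2.connectedComponentsWithStats(m.astype('uint8'))
    for i in range(1,k):
        if s[i,4]>n: print(s[i,4],c[i],pt('top',D,c[i][::-1],zz))
H,S,V=[hsv[...,i].astype(int) for i in range(3)]
print('orange');comps((H<20)&(S>180)&(V>120),8,68)
print('white');comps((S<60)&(V>140)&(np.arange(384)[:,None]>150)&(np.arange(384)[:,None]<260),30,12)
m=((S<70)&(V>150)).astype('uint8'); m[:,:250]=0;m[:,300:]=0;m[:165]=0;m[260:]=0
c=np.vstack(np.nonzero(m)[::-1]).T.astype(np.float32);r=cv2.minAreaRect(c);print(r)
b=[pt('top',D,q[::-1],12) for q in cv2.boxPoints(r)];print(np.array(b),np.mean(b,0))
cr=I[165:255,80:310];cv2.imwrite('pics/crop.png',cv2.resize(cr,None,fx=3.4,fy=3.4,interpolation=cv2.INTER_CUBIC))
Rv=rz(-.085);print(go([540,-55,260],Rv),go([540,-55,260],-Rv@np.diag([1,1,-1.])))
E
```

```text
[[-0.972  0.236 -0.   ]
 [ 0.236  0.972 -0.   ]
 [ 0.    -0.    -1.   ]] [130.068 534.392 231.281] 1.0003471919958677 0.95
cam in tool [  72.066    0.788 -143.609] axes cols [[ 0.    -0.96  -0.282]
 [ 1.     0.     0.   ]
 [-0.    -0.282  0.96 ]] 65.70646984690485 252.83657887695432 195.36259455922428
orange
192 [356.464 147.771] [ 756.543 -279.37    68.   ]
67 [273.582 216.522] [554.567 -44.982  68.   ]
148 [214.081 228.743] [518.322 114.981  68.   ]
28 [136.214 231.821] [506.177 323.732  68.   ]
white
56 [353.    173.732] [ 696.393 -282.139   12.   ]
1237 [273.563 207.446] [590.665 -48.022  12.   ]
37 [285.784 204.135] [601.077 -83.347  12.   ]
1205 [355.597 226.783] [ 538.797 -282.275   12.   ]
38 [273.237 216.5  ] [564.172 -47.21   12.   ]
745 [149.562 230.439] [517.54  304.468  12.   ]
72 [214.139 229.014] [524.989 120.919  12.   ]
239 [271.46  237.619] [503.512 -42.477  12.   ]
((274.1808776855469, 209.85057067871094), (36.454097747802734, 69.25804901123047), 5.440331935882568)
[[ 488.508   10.256   12.   ]
 [ 691.545   -5.475   12.   ]
 [ 682.913 -112.549   12.   ]
 [ 480.695  -92.155   12.   ]] [585.915 -49.981  12.   ]
[-5.377 -4.757 -0.287 -0.     0.     1.494] [-5.377 -4.757 -0.287 -0.    -0.    -0.077]
```

View pics/crop.png

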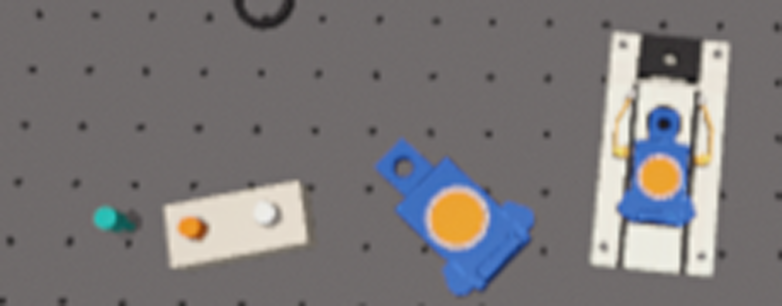

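The crop confirms it: orange pin at (190,228), white at (265,213), turquoise standing alone at (105,218), and the small slider in the bay at (660,178) with its wings at the back. Now I'll move over the bay.

Emit:
{"method": "jog_arm", "body": {"targets": [[[-0.3,-0.27,0,0,0,0],[-0.6,-0.53,0,0,0,0],[-0.9,-0.79,-0.05,0,0,0],[-0.9,-0.79,-0.05,0,0,0]]], "claw": -1, "squeeze": 40}}

```text
time: 1.35
ee_pos: [200.7, 433.6, 236.8]
orientation: [[-0.971, 0.241, 0.001], [0.241, 0.971, -0.001], [-0.001, -0.001, -1.0]]
wrist_force: [-0.3, 0.3, -0.3]
opening: 0.331
grip_force: 0.0
```

Emit:
{"method": "jog_arm", "body": {"targets": [[[-0.3,-0.27,0,0,0,0],[-0.6,-0.53,0,0,0,0],[-0.9,-0.79,-0.05,0,0,0]]]}}

```text
time: 1.65
ee_pos: [267.7, 337.5, 241.0]
orientation: [[-0.972, 0.235, -0.0], [0.235, 0.972, -0.0], [0.0, -0.0, -1.0]]
wrist_force: [0.3, 0.7, -1.2]
opening: -0.001
grip_force: 0.0
```

Emit:
{"method": "jog_arm", "body": {"targets": [[[-0.3,-0.27,0,0,0,0],[-0.6,-0.53,0,0,0,0],[-0.9,-0.79,-0.05,0,0,0]]]}}

```text
time: 1.95
ee_pos: [336.8, 239.3, 246.2]
orientation: [[-0.972, 0.236, -0.0], [0.236, 0.972, 0.0], [0.0, 0.0, -1.0]]
wrist_force: [0.4, 0.4, 0.1]
opening: -0.001
grip_force: 0.0
```

Emit:
{"method": "jog_arm", "body": {"targets": [[[-0.3,-0.27,0,0,0,0],[-0.6,-0.53,0,0,0,0],[-0.9,-0.79,-0.05,0,0,0]]]}}

```text
time: 2.25
ee_pos: [405.7, 141.2, 251.1]
orientation: [[-0.972, 0.236, -0.0], [0.236, 0.972, 0.0], [0.0, 0.0, -1.0]]
wrist_force: [0.4, 0.5, -0.2]
opening: 0.001
grip_force: 0.0
```

Emit:
{"method": "jog_arm", "body": {"targets": [[[-0.3,-0.27,0,0,0,0],[-0.6,-0.53,0,0,0,0],[-0.9,-0.79,-0.05,0,0,0]]]}}

```text
time: 2.55
ee_pos: [474.6, 43.2, 256.0]
orientation: [[-0.972, 0.236, -0.0], [0.236, 0.972, 0.001], [0.0, 0.0, -1.0]]
wrist_force: [0.7, 0.3, 0.1]
opening: -0.002
grip_force: 0.0
```

Emit:
{"method": "jog_arm", "body": {"targets": [[[-0.3,-0.27,0,0,0,-0.04],[-0.6,-0.53,0,0,0,-0.077],[-0.9,-0.79,-0.05,0,0,-0.077],[-0.9,-0.79,-0.05,0,0,-0.077]]]}}

```text
time: 2.95
ee_pos: [545.9, -57.3, 261.3]
orientation: [[-0.996, 0.089, 0.003], [0.089, 0.996, -0.001], [-0.003, -0.001, -1.0]]
wrist_force: [0.2, 0.2, 0.3]
opening: 0.003
grip_force: 0.0
```

```bash
cat >> h.py <<'E'
def wpt(p,rc,z):
    R=np.array(p['R']);t=np.array(p['t']).ravel();f=192/np.tan(np.radians(p['fov_y'])/2)
    x=(rc[1]-p['cx']);y=(rc[0]-p['cy']);r=np.hypot(x,y);th=r/f
    v=np.array([np.sin(th)*x/max(r,1e-9),np.sin(th)*y/max(r,1e-9),np.cos(th)])
    d=R.T@v;C=-R.T@t;return C+d*(z-C[2])/d[2]
def wpx(p,X):
    v=np.array(p['R'])@X+np.array(p['t']).ravel();f=192/np.tan(np.radians(p['fov_y'])/2)
    h=np.hypot(v[0],v[1]);th=np.arctan2(h,v[2]);return np.array([p['cy']+f*th*v[1]/h,p['cx']+f*th*v[0]/h])
Z=dict(filter_bay=12,slider_center=30,slider_back=29,fork_hole=38,clip_left=31,clip_right=31,lock_pin_knob=54,spare_pin_knob=54)
def wlook(name,labels):
    p=bot.camera_params('wrist');I,D=bot.capture('wrist');cv2.imwrite(f'pics/{name}.png',I);np.save(name+'.npy',D)
    import pickle;pickle.dump(p,open(name+'.pkl','wb'))
    cv2.imwrite(f'pics/{name}b.png',cv2.resize(I,(800,600),interpolation=cv2.INTER_CUBIC))
    for l in labels:
        for d in bot.recognise(l,'wrist')[:2]: print(l,np.array(d['centre']),round(d['score'],2),wpt(p,d['centre'],Z[l]))
    return p,I,D
E
python3 - <<'E'
from h import *
wlook('w1',['slider_center','slider_back','fork_hole','clip_left','clip_right'])
E
```

```text
slider_center [140.1 380.2] 0.92 [522.641 116.572  30.   ]
slider_center [173.9 259.2] 0.62 [556.475 -49.384  30.   ]
slider_back [174.8 262.5] 0.72 [558.255 -45.226  29.   ]
slider_back [139.3 377. ] 0.72 [521.507 112.21   29.   ]
fork_hole [183.7 280.8] 0.67 [569.821 -22.977  38.   ]
clip_left [194.4 289.5] 0.72 [587.138 -11.891  31.   ]
clip_right [129.4 501. ] 0.65 [508.147 352.544  31.   ]
clip_right [196.7 233.7] 0.6 [583.819 -85.301  31.   ]
```

View pics/w1b.png

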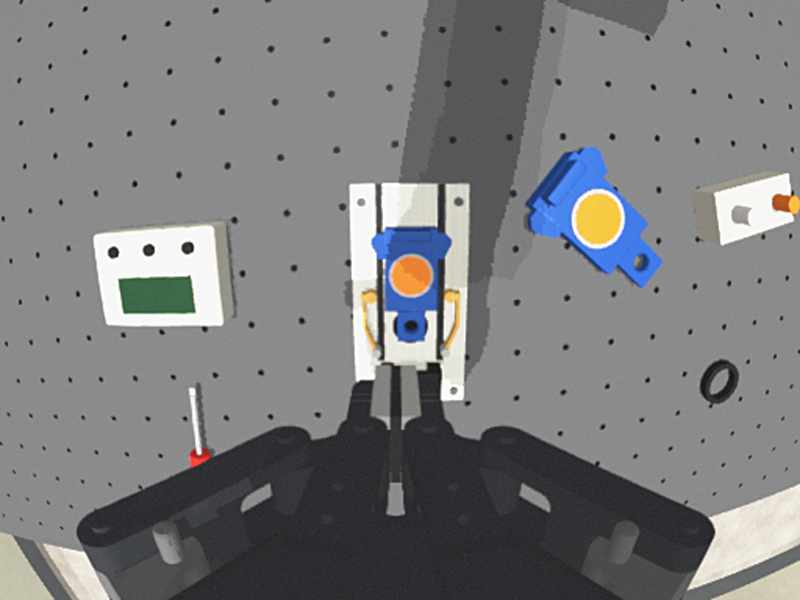

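The wrist picture shows the bay centred. Its back corners are at (350,184) and (469,184), the slider disc at (411,275), the slider back at about y=228 and the tongue hole at (410,326). The fingers hide the fork.

```bash
python3 - <<'E'
from h import *
import pickle
p=pickle.load(open('w1.pkl','rb'));I=cv2.imread('pics/w1.png')
k=.64
g=lambda x,y,z:wpt(p,(y*k,x*k),z)
a=g(350,184,12);b=g(469,184,12);print('corners',a,b,np.linalg.norm(a-b),'yaw',np.arctan2(*(b-a)[:2])*1)
for n,x,y in [('screwL',459,202),('screwLf',454,391),('screwR',361,203),('edgeL0',469,184),('edgeLf',465,400),('edgeR0',350,184),('edgeRf',355,378)]: print(n,g(x,y,12))
hsv=cv2.cvtColor(I,cv2.COLOR_BGR2HSV).astype(int);H,S,V=[hsv[...,i] for i in range(3)]
def cen(m,x0,x1,y0,y1):
    q=np.zeros_like(m);q[y0:y1,x0:x1]=m[y0:y1,x0:x1];r,c=np.nonzero(q);return r.mean(),c.mean(),len(r)
r=cen((H<20)&(S>150)&(V>150),245,285,158,195);print('disc',r,wpt(p,r[:2],30))
print('tongue hole',g(410,326,25)); print('tab top back',g(411,228,46),g(411,228,30))
E
```

```text
corners [480.837 -88.868  12.   ] [489.134  10.893  12.   ] 100.10553659354042 yaw 0.08297359346827472
screwL [503.902   1.281  12.   ]
screwLf [679.323 -12.349  12.   ]
screwR [497.844 -81.228  12.   ]
edgeL0 [489.134  10.893  12.   ]
edgeLf [690.25   -2.074  12.   ]
edgeR0 [480.837 -88.868  12.   ]
edgeRf [ 657.198 -104.177   12.   ]
disc (np.float64(176.03416856492026), np.float64(262.84510250569474), 439) [559.698 -44.926  30.   ]
tongue hole [605.755 -49.022  25.   ]
tab top back [518.695 -41.856  46.   ] [520.693 -41.497  30.   ]
```

Emit:
{"method": "jog_arm", "body": {"targets": [[[0.3,0.06,0.3,0,0,-0.005],[0.52,0.12,0.6,0,0,-0.005],[0.52,0.12,0.95,0,0,-0.005],[0.52,0.12,0.95,0,0,-0.005]]]}}

```text
time: 3.65
ee_pos: [487.8, -35.7, 163.1]
orientation: [[-0.997, 0.073, -0.007], [0.073, 0.997, 0.002], [0.007, 0.001, -1.0]]
wrist_force: [-0.4, 0.7, -0.9]
opening: -0.003
grip_force: 0.0
```

Emit:
{"method": "jog_arm", "body": {"targets": [[[0,0,0.35,0,0,0],[0,0,0.7,0,0,0],[0,0,0.95,0,0,0],[0,0,0.95,0,0,0],[0,0,0.95,0,0,0]]]}}

```text
time: 4.15
ee_pos: [492.9, -37.4, 72.7]
orientation: [[-0.997, 0.074, 0.001], [0.074, 0.997, -0.0], [-0.001, -0.0, -1.0]]
wrist_force: [-0.1, 0.4, 0.4]
opening: 0.001
grip_force: 0.0
```

```bash
python3 - <<'E'
from h import *
o=bot.get_obs();print(o['ee_pos'],o['time'],np.array(o['orientation'])[0],go([495,-41,24],rz(np.pi-.08)),o['wrist_force'])
wlook('w2',['slider_back','slider_center'])
E
```

```text
[492.908 -37.421  72.652] 4.15 [-0.997  0.074  0.001] [-0.023 -0.034  0.487 -0.     0.001  0.003] [-0.066  0.409  0.353]
slider_back [268.8 219.6] 0.97 [529.748 -63.496  29.   ]
slider_back [225.2 433.7] 0.86 [510.648 103.776  29.   ]
slider_center [269.5 216.7] 0.77 [529.65  -65.517  30.   ]
slider_center [226.3 439.1] 0.62 [511.763 108.757  30.   ]
```

View pics/w2b.png

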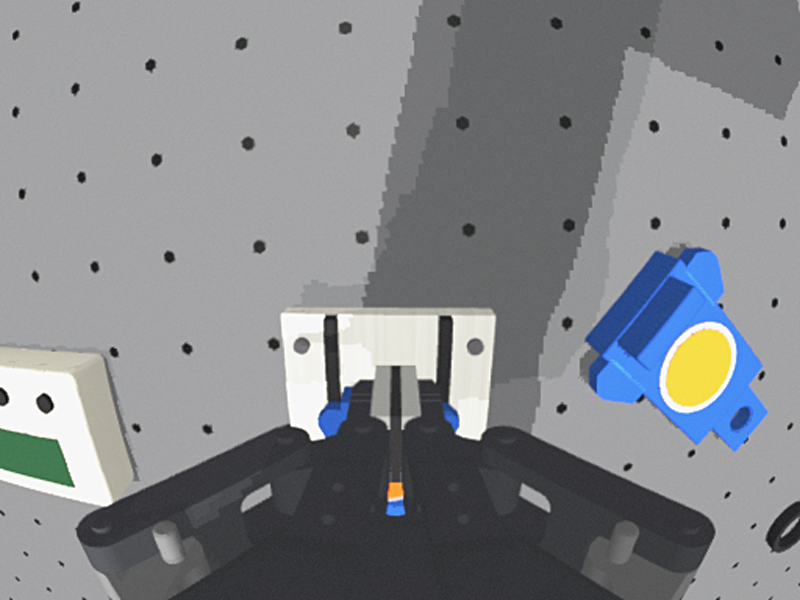

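The back corners are at (281,309) and (495,309), and the guides at x=331 and 445. The fingers are just behind the slider, with its wings visible at (335,415) and (448,415). I'll descend and check the lateral centre.

Emit:
{"method": "jog_arm", "body": {"targets": [[[0,-0.03,0.25,0,0,0.003],[0,-0.03,0.48,0,0,0.003],[0,-0.03,0.48,0,0,0.003]]]}}

```text
time: 4.6
ee_pos: [490.6, -40.3, 22.5]
orientation: [[-0.997, 0.081, -0.002], [0.081, 0.997, 0.001], [0.002, 0.0, -1.0]]
wrist_force: [-1.2, 0.3, 0.8]
opening: 0.001
grip_force: 0.0
```

```bash
python3 - <<'E'
from h import *
import pickle
p=pickle.load(open('w2.pkl','rb'));k=.64
a=wpt(p,(309*k,281*k),12);b=wpt(p,(309*k,495*k),12);print(a,b,(a+b)/2,np.linalg.norm(a-b),np.arctan2(*(b-a)[:2]))
a=wpt(p,(318*k,331.5*k),20);b=wpt(p,(318*k,445.5*k),20);print((a+b)/2,np.linalg.norm(a-b))
o=bot.get_obs();print(o['ee_pos'],np.array(o['orientation'])[0],o['wrist_force'],o['time'])
E
```

```text
[478.899 -89.118  12.   ] [486.262  10.698  12.   ] [482.58 -39.21  12.  ] 100.08782462570036 0.073639900988761
[484.357 -38.877  20.   ] 50.87425350795285
[490.553 -40.289  22.491] [-0.997  0.081 -0.002] [-1.175  0.281  0.782] 4.6
```

Emit:
{"method": "jog_arm", "body": {"targets": [[[-0.08,0,-0.01,0,0,0],[-0.15,0,-0.01,0,0,0],[-0.19,0,-0.01,0,0,0],[-0.22,0,-0.01,0,0,0],[-0.25,0,-0.01,0,0,0],[-0.28,0,-0.01,0,0,0],[-0.32,0,-0.01,0,0,0],[-0.36,0,-0.01,0,0,0],[-0.4,0,-0.01,0,0,0],[-0.44,0,-0.01,0,0,0],[-0.47,0,-0.01,0,0,0],[-0.5,0,-0.01,0,0,0],[-0.5,0,-0.01,0,0,0]]]}}

```text
time: 5.9
ee_pos: [542.2, -44.6, 24.3]
orientation: [[-0.997, 0.081, 0.001], [0.081, 0.997, -0.0], [-0.001, -0.0, -1.0]]
wrist_force: [-0.1, -0.1, -0.3]
opening: 0.002
grip_force: 0.0
```

Emit:
{"method": "jog_arm", "body": {"targets": [[[-0.02,0,0,0,0,0],[-0.04,0,0,0,0,0],[-0.06,0,0,0,0,0],[-0.08,0,0,0,0,0],[-0.08,0,0,0,0,0]]]}}

```text
time: 6.4
ee_pos: [547.6, -44.9, 23.9]
orientation: [[-0.997, 0.081, -0.004], [0.081, 0.997, 0.0], [0.004, 0.0, -1.0]]
wrist_force: [-5.3, -0.1, 3.6]
opening: 0.001
grip_force: 2.6
```

Emit:
{"method": "jog_arm", "body": {"targets": [[[-0.02,0,0,0,0,0],[-0.04,0,0,0,0,0],[-0.06,0,0,0,0,0],[-0.06,0,0,0,0,0]]]}}

```text
time: 6.8
ee_pos: [553.3, -45.3, 23.8]
orientation: [[-0.997, 0.081, -0.004], [0.081, 0.997, 0.001], [0.004, 0.0, -1.0]]
wrist_force: [-4.6, 0.9, 3.4]
opening: -0.003
grip_force: 2.9
```

Emit:
{"method": "jog_arm", "body": {"targets": [[[-0.02,0,0,0,0,0],[-0.04,0,0,0,0,0],[-0.06,0,0,0,0,0],[-0.06,0,0,0,0,0]]]}}

```text
time: 7.2
ee_pos: [563.0, -46.4, 24.6]
orientation: [[-0.997, 0.081, 0.003], [0.081, 0.997, -0.0], [-0.003, -0.0, -1.0]]
wrist_force: [-0.3, -0.0, 0.1]
opening: 0.001
grip_force: 0.0
```

Emit:
{"method": "jog_arm", "body": {"targets": [[[-0.02,0,0,0,0,0],[-0.04,0,0,0,0,0],[-0.04,0,0,0,0,0]]]}}

```text
time: 7.5
ee_pos: [564.0, -46.2, 24.1]
orientation: [[-0.997, 0.081, -0.003], [0.081, 0.997, 0.0], [0.003, 0.0, -1.0]]
wrist_force: [-4.3, 0.7, 3.0]
opening: 0.004
grip_force: 2.5
```

Emit:
{"method": "jog_arm", "body": {"targets": [[[-0.02,0,0,0,0,0],[-0.04,0,0,0,0,0],[-0.04,0,0,0,0,0]]]}}

```text
time: 7.8
ee_pos: [563.9, -46.1, 23.4]
orientation: [[-0.997, 0.081, -0.01], [0.081, 0.997, 0.001], [0.01, -0.0, -1.0]]
wrist_force: [-12.7, 0.9, 8.9]
opening: 0.001
grip_force: 6.6
```

Emit:
{"method": "jog_arm", "body": {"targets": [[[-0.02,0,0,0,0,0],[-0.04,0,0,0,0,0],[-0.04,0,0,0,0,0]]]}}

```text
time: 8.1
ee_pos: [563.9, -45.9, 22.6]
orientation: [[-0.997, 0.081, -0.018], [0.081, 0.997, 0.001], [0.018, -0.0, -1.0]]
wrist_force: [-21.7, 1.5, 13.8]
opening: 0.003
grip_force: 10.6
```

Emit:
{"method": "jog_arm", "body": {"targets": [[[0.1,0,0,0,0,0],[0.2,0,0,0,0,0],[0.2,0,-0.3,0,0,0],[0.2,0,-0.7,0,0,0],[-0.1,0,-1,0,0,0],[-0.5,0,-1,0,0,0],[-0.5,0,-1,0,0,0]]]}}

```text
time: 8.8
ee_pos: [629.6, -52.3, 126.3]
orientation: [[-0.997, 0.081, 0.009], [0.081, 0.997, -0.002], [-0.01, -0.001, -1.0]]
wrist_force: [-0.0, -0.1, -0.1]
opening: 0.003
grip_force: 0.0
```

Emit:
{"method": "jog_arm", "body": {"targets": [[[-0.1,0,-0.3,0,0,0],[-0.2,0,-0.65,0,0,0],[-0.2,0,-0.65,0,0,0],[-0.2,0,-0.65,0,0,0],[-0.2,0,-0.65,0,0,0]]]}}

```text
time: 9.3
ee_pos: [642.0, -52.6, 188.1]
orientation: [[-0.997, 0.081, -0.002], [0.081, 0.997, 0.0], [0.002, 0.0, -1.0]]
wrist_force: [-0.4, 0.5, 0.2]
opening: -0.002
grip_force: 0.0
```

```bash
python3 - <<'E'
from h import *
o=bot.get_obs();print(o['ee_pos'],o['time'],np.array(o['orientation']),o['wrist_force'])
p,I,D=wlook('w3',['fork_hole','slider_center','clip_left','clip_right'])
e=wpx(p,np.array([659,-53,38.]));print(e)
y,x=map(int,e);x0=max(0,x-66);y0=max(0,y-70)
print(x0,y0);cv2.imwrite('pics/w3c.png',cv2.resize(I[y0:y0+100,x0:x0+132],None,fx=6,fy=6,interpolation=cv2.INTER_CUBIC))
E
```

```text
[642.034 -52.604 188.111] 9.3 [[-0.997  0.081 -0.002]
 [ 0.081  0.997  0.   ]
 [ 0.002  0.    -1.   ]] [-0.417  0.466  0.163]
fork_hole [106.7 254.5] 0.58 [566.484 -43.934  38.   ]
slider_center [ 67.3 394.9] 0.92 [527.623 110.824  30.   ]
slider_center [146.9 250.8] 0.61 [606.928 -50.89   30.   ]
clip_left [129.9 286.8] 0.75 [592.143 -13.208  31.   ]
clip_right [132. 214.] 0.51 [588.288 -86.747  31.   ]
[198.163 252.84 ]
186 128
```

View pics/w3c.png

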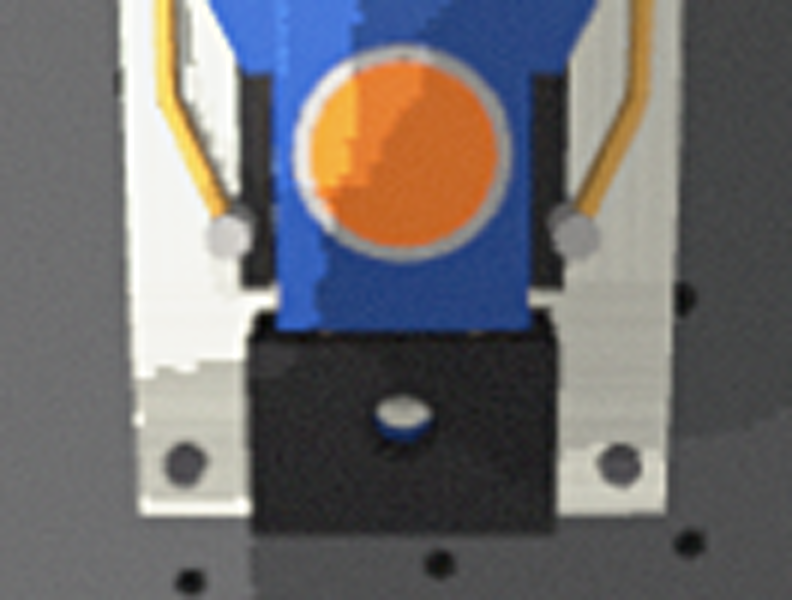

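The crop shows the slider against the fork, both clip noses at (230,237) and (576,237), and the fork hole at (404,418) with white and blue visible through it. Now I'll get the exact positions and check the clips.

```bash
python3 - <<'E'
from h import *
import pickle
p=pickle.load(open('w3.pkl','rb'));D=np.load('w3.npy')
q=lambda x,y:(128+(y+.5)/6-.5,186+(x+.5)/6-.5)
g=lambda x,y,z:wpt(p,q(x,y),z)
for n,a in dict(hole=(404,418,38),disc=(403,153,30),fl=(252,530,38),fr=(555,530,38),sl=(186,465,12),sr=(620,464,12),cl=(140,513,12),cr=(666,513,12),noseR=(230,232,31),noseL=(576,232,31),nl=(250,335,38),nr=(553,335,38)).items(): print(n,q(*a[:2]),g(*a))
I=cv2.imread('pics/w3.png');cv2.imwrite('pics/w3d.png',cv2.resize(I[90:190,190:320],None,fx=6,fy=6,interpolation=cv2.INTER_CUBIC))
E
```

```text
hole (197.25, 252.91666666666669) [658.026 -52.842  38.   ]
disc (153.08333333333334, 252.75) [613.454 -49.424  30.   ]
fl (215.91666666666669, 227.58333333333334) [676.368 -81.125  38.   ]
fr (215.91666666666669, 278.0833333333333) [680.65  -28.026  38.   ]
sl (205.08333333333331, 216.58333333333334) [671.718 -95.379  12.   ]
sr (204.91666666666669, 288.9166666666667) [678.128 -13.368  12.   ]
cl (213.08333333333331, 208.91666666666666) [ 680.654 -105.41    12.   ]
cr (213.08333333333331, 296.5833333333333) [688.756  -4.904  12.   ]
noseR (166.25, 223.91666666666666) [624.473 -80.135  31.   ]
noseL (166.25, 281.5833333333333) [629.248 -20.87   31.   ]
nl (183.41666666666666, 227.25) [641.244 -77.77   38.   ]
nr (183.41666666666666, 277.75) [645.384 -26.403  38.   ]
```

View pics/w3d.png

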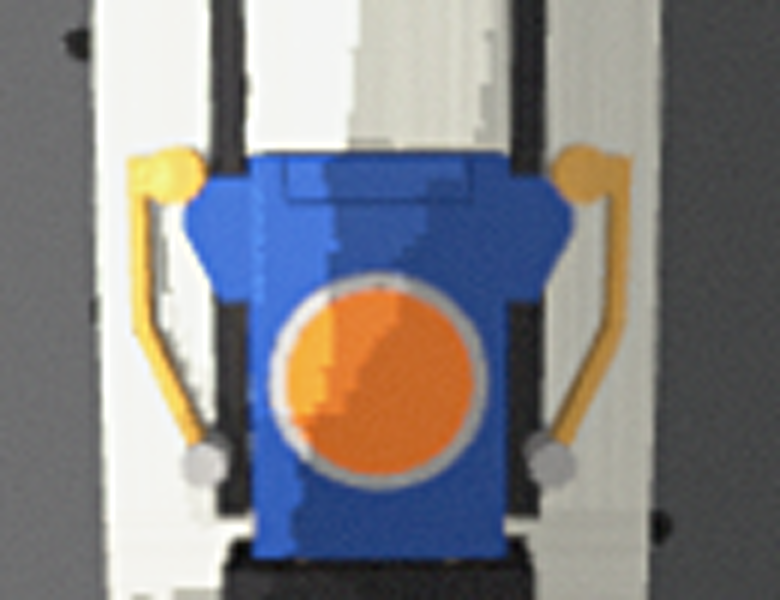

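Both brass clip noses, at (168,172) and (590,172), sit behind the wings, so the slider is home. Next is the pin. I'll look at it from the same relative pose so that calibration offsets cancel.

Emit:
{"method": "jog_arm", "body": {"targets": [[[0.15,0.3,0,0,0,0],[0.3,0.6,0,0,0,0],[0.43,0.91,0,0,0,0]]], "claw": 0, "squeeze": 40}}

```text
time: 9.85
ee_pos: [606.7, 42.1, 188.8]
orientation: [[-0.997, 0.082, -0.001], [0.082, 0.997, 0.0], [0.001, 0.0, -1.0]]
wrist_force: [0.2, 0.6, -0.5]
opening: 0.495
grip_force: 0.0
```

Emit:
{"method": "jog_arm", "body": {"targets": [[[0.15,0.3,0,0,0,0],[0.3,0.6,0,0,0,0],[0.43,0.91,0,0,0,0]]]}}

```text
time: 10.15
ee_pos: [571.1, 136.7, 189.0]
orientation: [[-0.997, 0.081, -0.001], [0.081, 0.997, -0.0], [0.001, -0.0, -1.0]]
wrist_force: [0.3, 0.4, 0.7]
opening: 0.501
grip_force: 0.0
```

Emit:
{"method": "jog_arm", "body": {"targets": [[[0.15,0.3,0,0,0,0],[0.3,0.6,0,0,0,0],[0.43,0.91,0,0,0,0]]]}}

```text
time: 10.45
ee_pos: [535.6, 230.8, 189.0]
orientation: [[-0.997, 0.081, -0.001], [0.081, 0.997, -0.0], [0.0, -0.0, -1.0]]
wrist_force: [0.3, 0.6, 0.2]
opening: 0.5
grip_force: 0.0
```

Emit:
{"method": "jog_arm", "body": {"targets": [[[0.15,0.3,0,0,0,0],[0.3,0.6,0,0,0,0],[0.43,0.91,0,0,0,0],[0.43,0.91,0,0,0,0],[0.43,0.91,0,0,0,0],[0.43,0.91,0,0,0,0]]]}}

```text
time: 11.05
ee_pos: [501.2, 323.2, 189.0]
orientation: [[-0.997, 0.081, -0.0], [0.081, 0.997, -0.001], [0.0, -0.001, -1.0]]
wrist_force: [-0.0, 0.1, -0.4]
opening: 0.501
grip_force: 0.0
```

```bash
python3 - <<'E'
from h import *
o=bot.get_obs();print(o['ee_pos'],o['time'],np.array(o['orientation']),o['wrist_force'],o['opening'])
p,I,D=wlook('w4',['lock_pin_knob','spare_pin_knob'])
hsv=cv2.cvtColor(I,cv2.COLOR_BGR2HSV).astype(int);H,S,V=[hsv[...,i] for i in range(3)]
m=((H<14)&(S>170)&(V>100)).astype('uint8')
k,l,s,c=cv2.connectedComponentsWithStats(m)
for i in range(1,k):
    if s[i,4]>50: print(s[i],c[i],wpt(p,c[i][::-1],54))
e=wpx(p,np.array([506,324,68.]));y,x=map(int,e);x0=max(0,x-66);y0=max(0,y-60);print(e,x0,y0)
cv2.imwrite('pics/w4c.png',cv2.resize(I[y0:y0+100,x0:x0+132],None,fx=6,fy=6,interpolation=cv2.INTER_CUBIC))
E
```

```text
[501.198 323.171 189.019] 11.05 [[-0.997  0.081 -0.   ]
 [ 0.081  0.997 -0.001]
 [ 0.    -0.001 -1.   ]] [-0.028  0.108 -0.435] 0.5013280378165768
lock_pin_knob [193.6 258.9] 0.9 [509.705 329.233  54.   ]
lock_pin_knob [192.2 326.3] 0.76 [513.645 396.23   54.   ]
spare_pin_knob [209.4 203.8] 0.91 [521.636 273.114  54.   ]
[251 180  17  12 102] [258.735 184.471] [500.535 329.767  54.   ]
[194.372 253.26 ] 187 134
```

View pics/w4c.png

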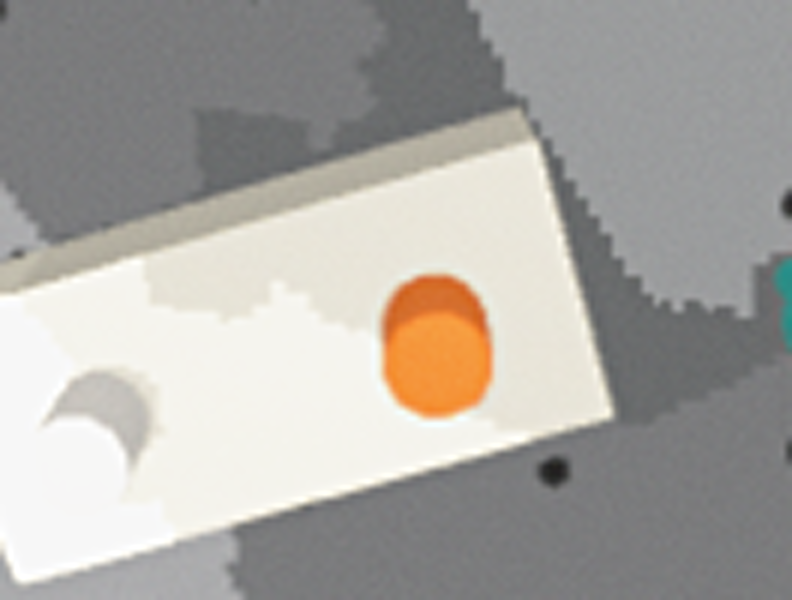

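The orange head's top disc is centred at (437,364) and its base circle at about (436,325) in the crop. The white head is at (85,455) and the turquoise pin is at the right edge.

```bash
python3 - <<'E'
from h import *
import pickle
p=pickle.load(open('w4.pkl','rb'))
g=lambda x,y,z:wpt(p,(134+(y+.5)/6-.5,187+(x+.5)/6-.5),z)
P=[g(437,364,68),g(436,325,40)];print(P)
for x,y,z in [(437,418,68),(437,272,40),(383,364,68),(491,364,68)]: print(g(x,y,z))
for a in [(20,583),(614,415),(538,140),(0,292)]: print(a,g(*a,40))
m=np.mean(P,0);o=bot.get_obs();print(m,go([m[0],m[1],90],rz(np.pi-.081)),go([m[0],m[1],45],rz(np.pi-.081)))
E
```

```text
[array([506.344, 329.697,  68.   ]), array([507.577, 330.021,  40.   ])]
[515.081 329.044  68.   ]
[498.378 330.886  40.   ]
[505.67  321.384  68.   ]
[507.018 338.021  68.   ]
(20, 583) [549.472 251.568  40.   ]
(614, 415) [526.099 359.56   40.   ]
(538, 140) [477.229 349.318  40.   ]
(0, 292) [495.556 255.958  40.   ]
[506.96  329.859  54.   ] [-0.048  0.074  0.992 -0.    -0.    -0.001] [-0.048  0.074  1.442 -0.    -0.    -0.001]
```

Emit:
{"method": "jog_arm", "body": {"targets": [[[-0.05,0.07,0.3,0,0,0],[-0.05,0.07,0.65,0,0,0],[-0.05,0.07,1,0,0,0],[-0.05,0.07,1,0,0,0],[-0.05,0.07,1,0,0,0],[-0.05,0.07,1,0,0,0]]]}}

```text
time: 11.8
ee_pos: [508.2, 330.9, 91.4]
orientation: [[-0.997, 0.081, 0.003], [0.081, 0.997, 0.001], [-0.003, 0.002, -1.0]]
wrist_force: [-0.1, 0.4, 0.9]
opening: 0.497
grip_force: 0.0
```

```bash
python3 - <<'E'
from h import *
o=bot.get_obs();print(o['ee_pos'],o['time'],go([507,329.9,43],rz(np.pi-.081)))
E
```

```text
[508.162 330.865  91.379] 11.8 [ 0.012 -0.011  0.484  0.001  0.001 -0.   ]
```

Emit:
{"method": "jog_arm", "body": {"targets": [[[0,0,0.15,0,0,0],[0,0,0.3,0,0,0],[0,0,0.42,0,0,0],[0,0,0.47,0,0,0],[0,0,0.47,0,0,0],[0,0,0.47,0,0,0]]]}}

```text
time: 12.4
ee_pos: [507.1, 330.8, 43.0]
orientation: [[-0.997, 0.081, 0.001], [0.081, 0.997, 0.0], [-0.001, 0.001, -1.0]]
wrist_force: [-0.3, 0.3, -0.4]
opening: 0.498
grip_force: 0.0
```

```bash
python3 - <<'E'
from h import *
o=bot.get_obs();print(o['ee_pos'],o['time'],go([507,329.9,43],rz(np.pi-.081)),o['wrist_force'])
E
```

```text
[507.141 330.779  43.027] 12.4 [ 0.001 -0.009  0.     0.     0.     0.   ] [-0.274  0.25  -0.373]
```

Emit:
{"method": "jog_arm", "body": {"targets": [[[0,-0.01,0,0,0,0],[0,-0.01,0,0,0,0],[0,-0.01,0,0,0,0],[0,-0.01,0,0,0,0],[0,-0.01,0,0,0,0],[0,-0.01,0,0,0,0],[0,-0.01,0,0,0,0],[0,-0.01,0,0,0,0],[0,-0.01,0,0,0,0],[0,-0.01,0,0,0,0]]], "claw": -1, "squeeze": 40}}

```text
time: 13.4
ee_pos: [507.0, 329.7, 43.1]
orientation: [[-0.997, 0.081, 0.001], [0.081, 0.997, 0.0], [-0.001, 0.0, -1.0]]
wrist_force: [-0.7, -0.6, 6.2]
opening: 0.198
grip_force: 39.0
```

Emit:
{"method": "jog_arm", "body": {"targets": [[[0,0,-0.1,0,0,0],[0,0,-0.3,0,0,0],[0,0,-0.6,0,0,0],[0,0,-0.85,0,0,0],[0,0,-0.85,0,0,0]]]}}

```text
time: 13.9
ee_pos: [508.8, 330.8, 131.4]
orientation: [[-0.997, 0.081, 0.006], [0.081, 0.997, 0.003], [-0.006, 0.004, -1.0]]
wrist_force: [0.4, 0.3, 0.1]
opening: 0.197
grip_force: 39.1
```

```bash
python3 - <<'E'
from h import *
o=bot.get_obs();print(o['ee_pos'],o['time'],o['opening'],o['grip_force'],o['wrist_force'])
print(go([659.3,-53.1,100],rz(np.pi-.081)))
for c in ['side']:
    I,D=bot.capture(c);cv2.imwrite('pics/s5.png',I)
    for d in bot.recognise('lock_pin_knob',c): print(d)
E
```

```text
[508.833 330.765 131.4  ] 13.9 0.1970653848613951 39.12356078624725 [0.38  0.293 0.104]
[-1.807 -3.706  0.311  0.002  0.003  0.   ]
{'centre': [275.8, 218.5], 'score': 0.65}
{'centre': [175.4, 274.9], 'score': 0.18}
```

Emit:
{"method": "jog_arm", "body": {"targets": [[[-0.12,-0.23,0,0,0,0],[-0.24,-0.48,0,0,0,0],[-0.36,-0.74,0,0,0,0],[-0.45,-0.92,0,0,0,0]]]}}

```text
time: 14.4
ee_pos: [543.1, 232.3, 125.5]
orientation: [[-0.997, 0.081, -0.003], [0.081, 0.997, -0.001], [0.003, -0.001, -1.0]]
wrist_force: [0.0, 0.1, -0.8]
opening: 0.196
grip_force: 39.2
```

Emit:
{"method": "jog_arm", "body": {"targets": [[[-0.12,-0.23,0,0,0,0],[-0.24,-0.48,0,0,0,0],[-0.36,-0.74,0,0,0,0],[-0.45,-0.92,0,0,0,0]]]}}

```text
time: 14.8
ee_pos: [580.6, 137.0, 125.5]
orientation: [[-0.997, 0.082, -0.003], [0.082, 0.997, -0.001], [0.003, -0.001, -1.0]]
wrist_force: [-0.5, -0.8, -0.1]
opening: 0.195
grip_force: 39.2
```

Emit:
{"method": "jog_arm", "body": {"targets": [[[-0.12,-0.23,0,0,0,0],[-0.24,-0.48,0,0,0,0],[-0.36,-0.74,0,0,0,0],[-0.45,-0.92,0,0,0,0]]]}}

```text
time: 15.2
ee_pos: [618.1, 41.8, 125.4]
orientation: [[-0.997, 0.082, -0.003], [0.082, 0.997, -0.0], [0.003, -0.0, -1.0]]
wrist_force: [-0.4, -0.5, -0.4]
opening: 0.195
grip_force: 39.2
```

Emit:
{"method": "jog_arm", "body": {"targets": [[[-0.12,-0.23,0,0,0,0],[-0.24,-0.48,0.1,0,0,0],[-0.36,-0.74,0.2,0,0,0],[-0.45,-0.92,0.3,0,0,0],[-0.45,-0.92,0.3,0,0,0],[-0.45,-0.92,0.3,0,0,0],[-0.45,-0.92,0.3,0,0,0],[-0.45,-0.92,0.3,0,0,0]]]}}

```text
time: 16.0
ee_pos: [656.1, -50.7, 97.7]
orientation: [[-0.997, 0.079, 0.0], [0.079, 0.997, 0.0], [-0.0, 0.0, -1.0]]
wrist_force: [-0.1, 1.6, -1.4]
opening: 0.198
grip_force: 39.2
```

```bash
python3 - <<'E'
from h import *
o=bot.get_obs();print(o['ee_pos'],o['time'],o['opening'],np.array(o['orientation']))
print(go([659.3,-53.1,80],rz(np.pi-.081)))
I,D=bot.capture('side')
p=bot.camera_params('side');f=192/np.tan(np.radians(p['fov_y'])/2)
def px(X):
    v=np.array(p['R'])@X+np.array(p['t']).ravel();return p['cy']+f*v[1]/v[2],p['cx']+f*v[0]/v[2]
y,x=map(int,px(np.array([659,-53,60.])));print(px(np.array([659.3,-53.1,38.])),px(np.array([*o['ee_pos'][:2],o['ee_pos'][2]-35])),x-40,y-40)
a=cv2.resize(I[y-40:y+40,x-40:x+40],(400,600)[:1]*2,interpolation=cv2.INTER_CUBIC)
p,I,D=wlook('w6',[]);b=cv2.resize(I[120:260,182:322],(400,400),interpolation=cv2.INTER_CUBIC)
cv2.imwrite('pics/c6.png',np.hstack([a,b]))
E
```

```text
[656.129 -50.66   97.655] 16.0 0.19751464071516242 [[-0.997  0.079  0.   ]
 [ 0.079  0.997  0.   ]
 [-0.     0.    -1.   ]]
[-0.034 -0.022  0.177  0.     0.     0.001]
(np.float64(166.62720797432536), np.float64(255.24279944820134)) (np.float64(159.7128528583716), np.float64(255.6847923460397)) 215 119
```

View pics/c6.png

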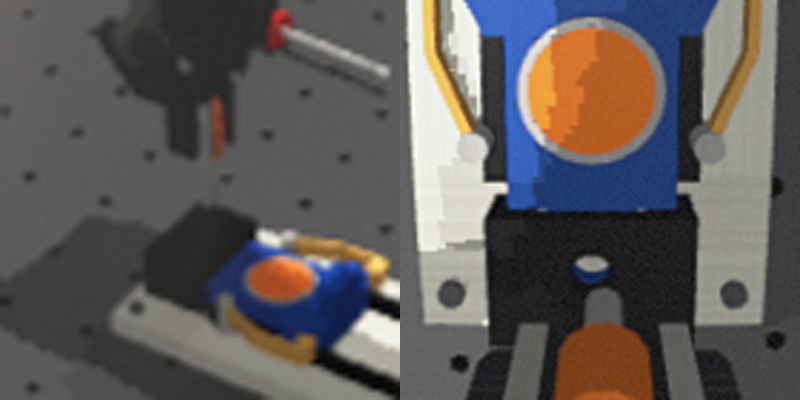

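In the right half of the picture the shank's end is at about (603,290–300) and the fork hole at (592,270). The pin is held upright in the gripper. Next I'll compute the remaining offset from this one view.

```bash
python3 - <<'E'
from h import *
import pickle
p=pickle.load(open('w6.pkl','rb'));I=cv2.imread('pics/w6.png')
g=lambda x,y,z:wpt(p,(120+(y+.5)*.35-.5,182+(x-400+.5)*.35-.5),z)
print('hole',g(592,270,38),'tip',g(603,300,62.7),'tip edge',g(603,288,62.7))
o=bot.get_obs();T=np.array(o['ee_pos']);print(T,T-[0,0,35])
for d in (0,):
  c=wpx(p,T+[0,0,-35]);print('pred tip px',c,'crop',(c[1]-182)/.35+400,(c[0]-120)/.35)
cv2.imwrite('pics/c7.png',cv2.resize(I[195:245,215:290],None,fx=10,fy=10,interpolation=cv2.INTER_CUBIC))
E
```

```text
hole [658.117 -52.884  38.   ] tip [656.591 -49.954  62.7  ] tip edge [653.68  -49.723  62.7  ]
[656.318 -50.884  97.83 ] [656.318 -50.884  62.83 ]
pred tip px [224.466 251.256] crop 597.874863393085 298.47358981518
```

View pics/c7.png

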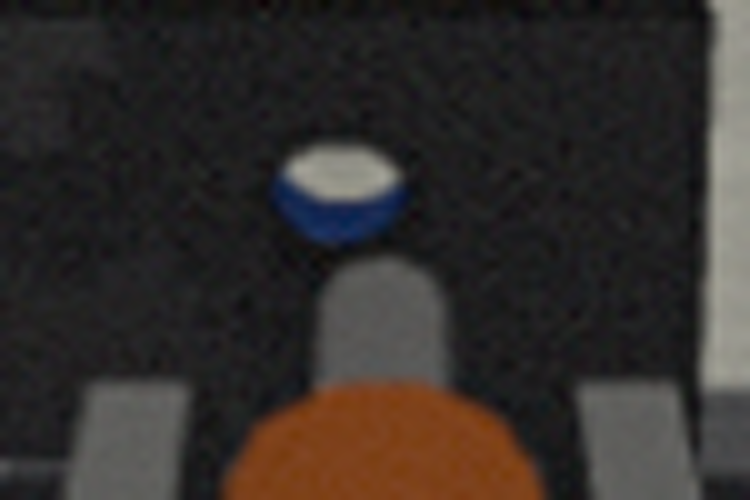

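Emit:
{"method": "jog_arm", "body": {"targets": [[[-0.03,-0.025,0.1,0,0,0],[-0.03,-0.025,0.2,0,0,0],[-0.03,-0.025,0.2,0,0,0],[-0.03,-0.025,0.2,0,0,0],[-0.03,-0.025,0.2,0,0,0],[-0.03,-0.025,0.2,0,0,0]]]}}

```text
time: 16.7
ee_pos: [659.3, -54.6, 77.6]
orientation: [[-0.997, 0.081, 0.001], [0.081, 0.997, -0.0], [-0.001, -0.0, -1.0]]
wrist_force: [-0.0, -0.2, -0.1]
opening: 0.193
grip_force: 39.2
```

```bash
python3 - <<'E'
from h import *
o=bot.get_obs();print(o['ee_pos'],o['time'],go([659.1,-53.7,70],rz(np.pi-.081)),o['wrist_force'])
E
```

```text
[659.303 -54.644  77.585] 16.7 [ 0.003  0.009  0.076 -0.     0.     0.   ] [-0.005 -0.153 -0.132]
```

Emit:
{"method": "jog_arm", "body": {"targets": [[[0,0.008,0,0,0,0],[0,0.008,0.02,0,0,0],[0,0.008,0.04,0,0,0],[0,0.008,0.06,0,0,0],[0,0.008,0.08,0,0,0],[0,0.008,0.09,0,0,0],[0,0.008,0.09,0,0,0]]]}}

```text
time: 17.4
ee_pos: [658.9, -53.7, 68.0]
orientation: [[-0.997, 0.081, -0.0], [0.081, 0.997, 0.0], [0.0, 0.0, -1.0]]
wrist_force: [-0.4, -0.7, -0.4]
opening: 0.193
grip_force: 39.2
```

Emit:
{"method": "jog_arm", "body": {"targets": [[[0,0,0.03,0,0,0],[0,0,0.06,0,0,0],[0,0,0.09,0,0,0],[0,0,0.12,0,0,0],[0,0,0.12,0,0,0]]]}}

```text
time: 17.9
ee_pos: [658.8, -53.7, 55.7]
orientation: [[-0.997, 0.081, -0.001], [0.081, 0.997, 0.0], [0.001, 0.0, -1.0]]
wrist_force: [0.6, 0.1, -1.0]
opening: 0.194
grip_force: 39.2
```

Emit:
{"method": "jog_arm", "body": {"targets": [[[0,0,0.03,0,0,0],[0,0,0.06,0,0,0],[0,0,0.09,0,0,0],[0,0,0.12,0,0,0],[0,0,0.12,0,0,0]]]}}

```text
time: 18.4
ee_pos: [658.8, -53.7, 43.7]
orientation: [[-0.997, 0.081, -0.001], [0.081, 0.997, 0.0], [0.001, 0.0, -1.0]]
wrist_force: [-0.4, 0.0, -1.4]
opening: 0.195
grip_force: 39.2
```

Emit:
{"method": "jog_arm", "body": {"targets": [[[0,0,0.01,0,0,0],[0,0,0.02,0,0,0],[0,0,0.03,0,0,0],[0,0,0.035,0,0,0],[0,0,0.035,0,0,0]]]}}

```text
time: 18.9
ee_pos: [659.2, -53.8, 41.1]
orientation: [[-0.997, 0.081, 0.0], [0.081, 0.997, -0.0], [-0.0, -0.0, -1.0]]
wrist_force: [-0.8, 0.0, 2.0]
opening: 0.194
grip_force: 39.4
```

Emit:
{"method": "jog_arm", "body": {"targets": [[[0,0,0.01,0,0,0],[0,0,0.01,0,0,0],[0,0,0.01,0,0,0]]]}}

```text
time: 19.2
ee_pos: [659.2, -53.8, 41.0]
orientation: [[-0.997, 0.081, 0.001], [0.081, 0.997, -0.0], [-0.001, -0.0, -1.0]]
wrist_force: [-3.3, 0.7, 8.2]
opening: 0.2
grip_force: 40.2
```

Emit:
{"method": "jog_arm", "body": {"targets": [[[0,0,-0.01,0,0,0],[0,0,-0.01,0,0,0],[0,0,-0.01,0,0,0],[0,0,-0.01,0,0,0],[0,0,-0.01,0,0,0],[0,0,-0.01,0,0,0]]], "claw": -0.2}}

```text
time: 19.8
ee_pos: [659.1, -53.7, 40.6]
orientation: [[-0.997, 0.081, -0.0], [0.081, 0.997, 0.0], [0.0, 0.0, -1.0]]
wrist_force: [-0.5, -0.2, -0.6]
opening: 0.405
grip_force: 0.0
```

Emit:
{"method": "jog_arm", "body": {"targets": [[[0,0,-0.1,0,0,0],[0,0,-0.3,0,0,0],[0,0,-0.6,0,0,0],[0,0,-0.9,0,0,0],[0.3,0,-0.9,0,0,0],[0.3,0,-0.9,0,0,0]]]}}

```text
time: 20.4
ee_pos: [626.4, -50.8, 132.2]
orientation: [[-0.997, 0.081, -0.002], [0.081, 0.997, 0.0], [0.002, 0.0, -1.0]]
wrist_force: [-0.4, -0.2, -0.4]
opening: 0.401
grip_force: 0.0
```

```bash
python3 - <<'E'
from h import *
o=bot.get_obs();print(o['ee_pos'],o['time'],o['opening'],o['wrist_force'])
p,I,D=wlook('w8',['lock_pin_knob']);q=wpx(p,np.array([659,-53.5,52]));print(q)
cv2.imwrite('pics/c8.png',cv2.resize(I[100:230,160:340],None,fx=4.4,fy=4.4,interpolation=cv2.INTER_CUBIC))
I,D=bot.capture('top');print([(d,pt('top',D,d['centre'])) for d in bot.recognise('lock_pin_knob','top')])
E
```

```text
[626.433 -50.785 132.187] 20.4 0.40083996732896243 [-0.381 -0.162 -0.437]
lock_pin_knob [242.3 252.3] 0.74 [659.56  -53.017  54.   ]
[240.706 251.667]
[({'centre': [229.4, 114.6], 'score': 0.62}, array([512.826, 386.173,  58.47 ]))]
```

View pics/c8.png

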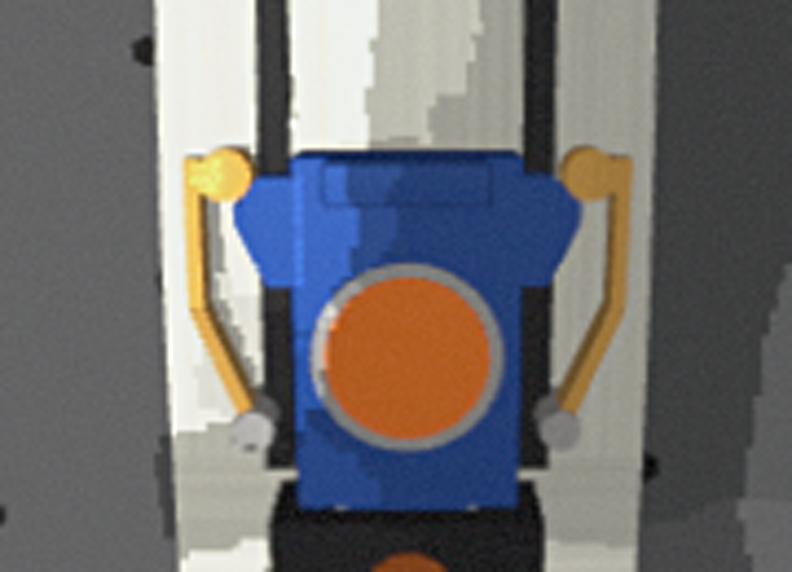

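The clips are still behind the wings at (225,172) and (588,172), and the orange head is in the fork at the bottom, around (408,570). I'll confirm the head height by depth and hand in.

```bash
python3 - <<'E'
from h import *
import pickle
p=pickle.load(open('w8.pkl','rb'));D=np.load('w8.npy');R=np.array(p['R']);t=np.array(p['t']).ravel();f=192/np.tan(np.radians(p['fov_y'])/2)
pts=[]
for r in range(226,262,2):
  for c in range(242,264,2):
    x,y=c-p['cx'],r-p['cy'];h=np.hypot(x,y);k=np.tan(h/f)/h;d=D[r,c];pts.append(R.T@(np.array([x*k*d,y*k*d,d])-t))
z=np.array(pts);s=z[(z[:,2]>60)&(z[:,2]<72)];print(len(s),s.mean(0),s[:,2].min(),s[:,2].max())
if len(s)>10 and 63<np.median(s[:,2])<68.5: print(bot.finish_job())
E
```

```text
103 [657.368 -52.953  66.137] 60.10384368356295 68.50094585959788
the job is handed in; nothing more can be done
None
```

The job is handed in, with no verdict returned: the slider is home with both clips snapped in behind its wings, and the orange pin is seated in the fork and released. I did not touch the white-headed pin, screwdriver or lens ring.

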